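# Draw the yellow sample tray out with the pull hook

## Task

Pick up the orange pull hook, put its pin down through the finger hole of the tray with the yellow front, and pull that tray about 6 cm out of its cabinet. Then lift the hook out of the hole and stand it back on the worktop, flat on its handle as it was; do not touch the trays with the fingers and leave the green tray as it is.

Things in the scene. Friction and masses are not known exactly. Their poses are not given: they have to be found in the camera images.
- hook_handle (a point): Middle of the loose pull hook's orange handle: 80 mm long (x), 24 wide (y), 26 high, standing flat on the worktop, this point 13 mm above its underside; about 110 g. x points along the handle to the pin, z up. From the handle's +x end a thin steel shank rises to run level 11 mm above this point, then bends straight down into a 7 mm pin, 105 mm ahead of this point.
- hook_tip (a point): Lower end of the hook's pin, 105 mm ahead of the handle's middle along x and 12 mm lower; same axes as the handle. About 20 mm of the 7 mm thick pin are free below the shank.
- yellow_hole (a point): Middle of the round finger hole, 24 mm wide, in the steel tongue of the yellow-fronted tray, at the tongue's upper face, 50 mm above the worktop. Tongue 6 mm thick, 44 wide, open below; the tray's front plate stands 20 mm behind the hole's middle and 20 mm higher. x points level into the fixed grey cabinet (60 wide, 74 high), z up; the tray comes out along -x.
- yellow_tray (a joint): How far the yellow-fronted tray is out of its cabinet, m: 0 shut (it starts up to 0.01 out), 0.075 at its end stop. It slides straight with about 1.5 N of friction and stays where it is left.
- green_tray (a joint): The same for the like tray with a green front, in a like cabinet beside the yellow one (left or right of it); it is to stay as it is.

How it is judged:
By the outcome, as a careful person would: the job done as asked, in the order asked, and still so for the second after the job is handed in, with the robot touching nothing.
It also fails if it takes over 51 s, if anything falls off the work surface, if the arm or the gripper's body presses on something with over 40 N, if the wrist force passes 120 N, or if a joint passes its speed limit or range.

## Robot

A 6-joint arm with a two-finger parallel gripper is mounted at the origin on a cart in front of the work surface, level with it; the furniture and walls round the work are solid. World frame = base frame: x ahead of the robot, y to its left, z up, the work surface at z = 0. Lengths are in m, angles in rad, forces in N, time in s.
With the tool pointing down it reaches from about 0.25 to 0.775 m from the base axis. Payload 4 kg.
Tool frame: the origin (TCP) lies midway between the tips of the shut fingers; the grasp point (between the pads) lies 19 mm behind it; z points along the fingers, y is the direction in which the jaws open and shut (so a half turn about z gives the same grasp; the last joint's range is limited). The gripper opens to 94 mm and grips with 3 to 60 N. Pads are 16 mm wide; open, the fingers measure 119 mm over their backs; the gripper's body (75 mm by 177 mm) begins 78 mm behind the grasp point.
Start: joints at [-1.296, 0.087, 1.371, -0, 1.684, -0.103], TCP at [0.203, -0.511, 0.206] pointing down, gripper open.
Joint ranges: [-3.1, 3.1], [-0.76, 2.03], [0.27, 2.55], [-1.08, 4.22], [0.17, 2.65], [-2.57, 2.57]. Speed limits (rad/s): [2.79, 2.79, 3.14, 3.14, 3.14, 3.14].

## Interface

Orientations are given as a rotation vector (axis times angle).
In Python, from workcell import get_state, cams, job gives the robot as it stands.
- The arm moves only by the shell command python3 -m handwheel 'ROWS' [FORCE]. ROWS is JSON, one flat list of numbers, 7 for each row, row after row: the shift along the tool's x, y, z in mm, then the turn, a rotation vector about the tool's x, y, z in rad, then the opening, from 0 (shut) to 1 (fully open). A call has 1 to 20 rows; each row shifts and turns the pose as measured when the row begins, along the tool's axes as they then stand; what a row does not reach is not made up. A row lasts 1/12 s, in which the tool goes at most 41.7 mm and 7.16 degrees, less where a joint would pass 70% of its speed; a pose out of reach is approached as far as the arm can. A call is refused whole if a number of a shift passes 41.7 or a number of a turn 0.125, either way. A call with a gripper value outside its range is refused whole. The fingers move at their own pace and stop on an object; FORCE is the grip in N (left out, the last holds). Time passes only in rows, so rows that do not move let the fingers close. It gives the time, the measured TCP pose, the force and the opening at its end, in the units of the state.
- get_state(): the state, without advancing time (a new reading comes with each control period).
- cams.grab_frame(name): name is "scene" or "top"; returns (picture, depth): 400x640x3 uint8, red, green, blue; 400x640 float32, m along the optical axis (not along the pixel's ray), 0 where there is no reading.
- cams.get_calibration(name): a dict with "fx", "fy", "cx", "cy" (pixels), "distortion" ([k1, k2, p1, p2, k3] as OpenCV has them; the pictures are not rectified), "R" (3x3) and "t" (3): a world point X has camera coordinates R X + t. Camera axes: x right, y down, z forward; pixel columns grow to the right and rows downward; lengths in m; the calibration is good to about 2 mm. A picture is of the moment at which its call begins. get_calibration takes no time and is no camera call.
- job.finish_job(): hands the job in, once; it reports no verdict.
The state is a dict: "clock": time; "qpos": joint angles; "qvel": joint speeds; "tau": joint torques, N m; "position": TCP position; "orientation": TCP orientation; "force": force on the tool from outside, world axes, zero at the start; "wrist_torque": the same for the moment, N m; "opening": finger opening in m.
Only numpy, scipy, OpenCV 4.12 (cv2) and the standard library are available. Lean on these libraries where they do the work, as an engineer would, in place of code of your own. Each camera call takes 0.05 s, during which the arm holds its last target.

## Working session

There is one attempt and no reset: what is moved stays moved. The work goes in short steps, Python scripts to look and compute and a shell command to move; the robot and the scene stay as the last step left them, time stands still between calls to the robot, and variables do not carry over. Pictures are saved under pics/ and viewed, and the job is handed in when it is done.

```bash
ls; mkdir -p pics; python3 - <<'E'
from workcell import get_state, cams, job
import cv2,numpy as np
print(get_state())
for n in ("scene","top"):
    p,d=cams.grab_frame(n); cv2.imwrite(f"pics/{n}0.png",p[:,:,::-1]); np.save(f"pics/{n}0.npy",d); np.save(f"pics/{n}0rgb.npy",p)
    print(cams.get_calibration(n))
E
```

```text
pics
{'clock': 0.0, 'qpos': array([-1.29609667e+00,  8.79504035e-02,  1.37223635e+00, -1.07794042e-06,
        1.68361700e+00, -1.03116700e-01]), 'qvel': array([ 6.07859045e-04, -8.76715125e-04, -8.93260333e-05, -9.78576673e-04,
       -2.73566525e-06,  4.01158133e-04]), 'tau': array([ 9.64396895e-04, -3.40182281e+01, -3.02422535e+01,  7.19157024e-02,
        3.31502210e-02, -1.74951247e-04]), 'position': array([ 0.20272671, -0.51068085,  0.20431579]), 'orientation': array([-3.08353958e+00, -5.89535168e-01,  2.99071719e-04]), 'force': array([-0.23165137,  0.16453893,  1.16808249]), 'wrist_torque': array([ 0.02561731,  0.05242112, -0.01878133]), 'opening': 0.09397797949550114}
{'fx': 390.8782370455371, 'fy': 390.8782370455371, 'cx': 311.7735498507888, 'cy': 202.69428304616042, 'distortion': array([-0.08767262,  0.        ,  0.        ,  0.        ,  0.        ]), 'R': array([[-0.91037321, -0.41362792,  0.01151329],
       [-0.34955566,  0.75386841, -0.55632118],
       [ 0.22143047, -0.51048444, -0.83088759]]), 't': array([0.49414658, 0.31458584, 0.69652693])}
{'fx': 381.6825034763458, 'fy': 381.6825034763458, 'cx': 315.6249183468761, 'cy': 195.2430110210716, 'distortion': array([-0.07173527,  0.        ,  0.        ,  0.        ,  0.        ]), 'R': array([[ 0.01623981, -0.99972002,  0.01720903],
       [-0.99261925, -0.01818842, -0.11990078],
       [ 0.12018021, -0.01513485, -0.99263672]]), 't': array([-0.13628309,  0.57730879,  0.83822161])}
```

View pics/scene0.png

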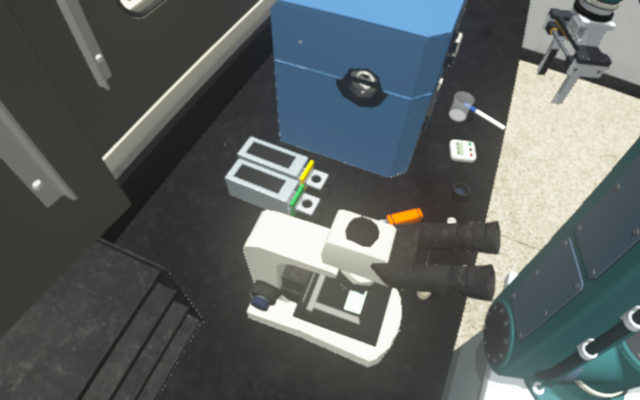

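View pics/top0.png

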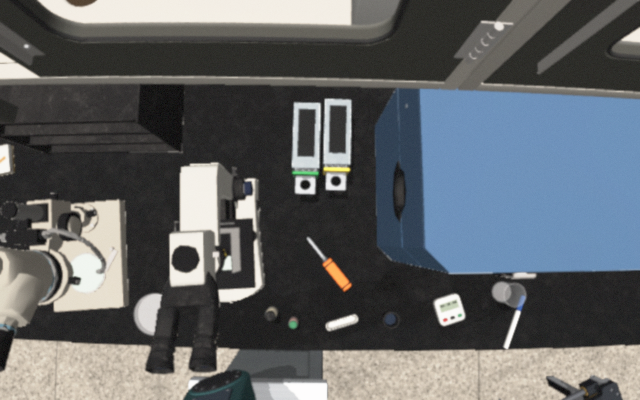

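```bash
cat > h.py <<'E'
import cv2,numpy as np
from workcell import get_state,cams,job
def pix2ray(n,u,v):
    c=cams.get_calibration(n);K=np.array([[c['fx'],0,c['cx']],[0,c['fy'],c['cy']],[0,0,1]])
    p=cv2.undistortPoints(np.array([[[u,v]]],float),K,c['distortion'])[0,0]
    R=c['R'];t=c['t'];return -R.T@t, R.T@np.array([p[0],p[1],1])
def onz(n,u,v,z):
    o,r=pix2ray(n,u,v);return o+r*(z-o[2])/r[2]
def proj(n,X):
    c=cams.get_calibration(n);K=np.array([[c['fx'],0,c['cx']],[0,c['fy'],c['cy']],[0,0,1]])
    return cv2.projectPoints(np.array(X,float).reshape(-1,3),cv2.Rodrigues(c['R'])[0],c['t'],K,c['distortion'])[0][:,0]
def withd(n,u,v,d):
    o,r=pix2ray(n,u,v);return o+r*d[int(v),int(u)]
def shot(n,name,x0,y0,x1,y1,s):
    p,d=cams.grab_frame(n);np.save(f"pics/{name}.npy",d);cv2.imwrite(f"pics/{name}full.png",p[:,:,::-1])
    crop(p[:,:,::-1],name,x0,y0,x1,y1,s);return p,d
def crop(p,name,x0,y0,x1,y1,s):
    c=cv2.resize(p[y0:y1,x0:x1],None,fx=s,fy=s,interpolation=cv2.INTER_CUBIC)
    for x in range((x0+9)//10*10,x1,10):
        cv2.putText(c,str(x),((x-x0)*s,8),0,.3,(255,255,255),1);cv2.line(c,((x-x0)*s,10),((x-x0)*s,14),(255,255,255),1)
    for y in range((y0+9)//10*10,y1,10):
        cv2.putText(c,str(y),(0,(y-y0)*s),0,.3,(255,255,255),1)
    cv2.imwrite(f"pics/{name}.png",c)
E
python3 - <<'E'
from h import *
p=cv2.imread("pics/top0.png")
crop(p,"t0a",285,90,365,190,6);crop(p,"t0b",295,225,365,300,8)
d=np.load("pics/top0.npy")
hs=cv2.cvtColor(p,cv2.COLOR_BGR2HSV)
for nm,lo,hi in(("or",5,15),("yel",24,34),("grn",50,85)):
    m=cv2.inRange(hs,(lo,120,80),(hi,255,255));m[:90]=0;m[305:]=0;m[:,:280]=0;m[:,:][:,370:]=0
    ys,xs=np.nonzero(m);
    print(nm,len(xs),xs.mean(),ys.mean(),cv2.minAreaRect(np.c_[xs,ys].astype(np.float32)))
for (u,v) in [(250,190),(200,190),(190,260),(180,310),(385,150),(385,250),(420,270),(400,120)]:
    print(u,v,withd("top",u,v,d).round(3))
E
```

```text
or 298 336.9597315436242 274.5134228187919 ((336.7804870605469, 274.4756164550781), (37.01318359375, 12.18155288696289), 51.34019088745117)
yel 102 337.2156862745098 169.33333333333334 ((336.5, 169.5), (5.0, 27.0), 90.0)
grn 84 305.14285714285717 173.0595238095238 ((304.9984130859375, 173.03993225097656), (26.05916404724121, 3.117506980895996), 2.290609836578369)
250 190 [0.58  0.014 0.103]
200 190 [0.559 0.078 0.248]
190 260 [0.443 0.065 0.325]
180 310 [0.366 0.082 0.311]
385 150 [ 0.664 -0.267  0.137]
385 250 [ 0.458 -0.278  0.073]
420 270 [ 0.411 -0.376  0.001]
400 120 [ 0.685 -0.267  0.27 ]
```

```bash
python3 - <<'E'
from h import *
p=cv2.imread("pics/scene0.png"); crop(p,"s0a",215,130,345,220,6);crop(p,"s0b",370,195,440,235,10)
E
```

```text
(no output)
```

View pics/t0a.png

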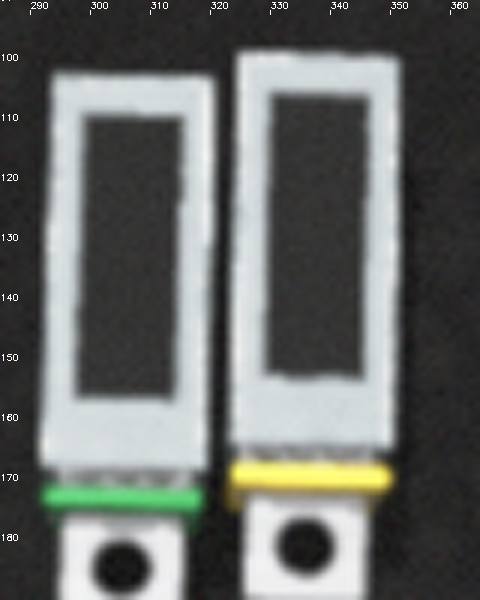

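View pics/t0b.png

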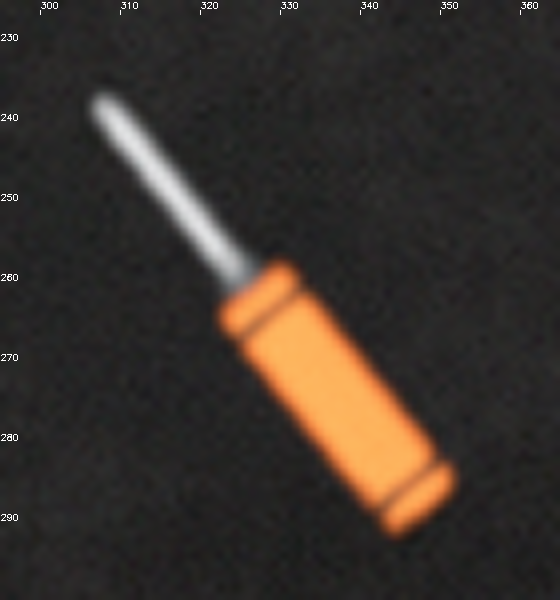

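View pics/s0a.png

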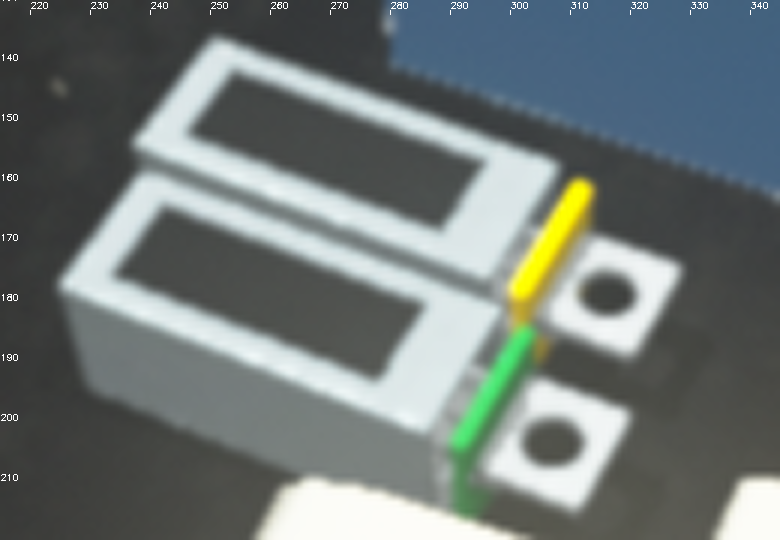

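View pics/s0b.png

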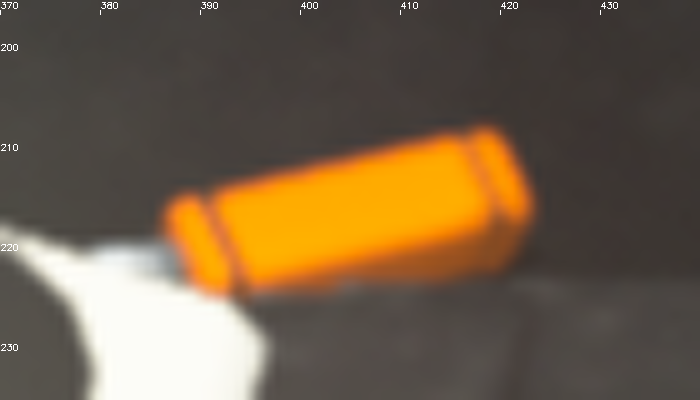

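```bash
python3 - <<'E'
from h import *
f=lambda px,py,x0,y0,s:(x0+(px+.5)/s-.5,y0+(py+.5)/s-.5)
print("cam",[pix2ray(n,300,200)[0].round(3) for n in("top","scene")])
h=f(305,546,285,90,6);H=onz("top",*h,.05)
h2=f(608,293,215,130,6);H2=onz("scene",*h2,.05)
print("yhole",H.round(4),H2.round(4))
g=onz("top",*f(121,568,285,90,6),.05);g2=onz("scene",*f(553,443,215,130,6),.05);print("ghole",g.round(4),g2.round(4))
c=[onz("top",*f(*q,285,90,6),.074) for q in((238,50),(400,57),(393,448),(230,443))]
print("cab",np.round(c,4));a=(c[0]+c[1]-c[2]-c[3])/2;print("yaw",np.arctan2(a[1],a[0]), np.linalg.norm(a))
c=[onz("scene",*f(*q,215,130,6),.074) for q in((215,37),(560,163),(497,278),(134,143))]
print("cab sc",np.round(c,4));a=(c[0]+c[3]-c[1]-c[2])/2;print("yaw",np.arctan2(a[1],a[0]), np.linalg.norm(a))
k=[onz("top",*f(*q,295,225,8),.026) for q in((222,326),(290,262),(457,478),(391,533))]
print(np.round(k,4)); ctr=np.mean(k,0)
tip=onz("top",*f(107,107,295,225,8),.027);print("ctr",ctr,"tip",tip,np.linalg.norm(tip-ctr))
a=k[0]+k[1]-k[2]-k[3];print("yaw",np.arctan2(a[1],a[0]),np.arctan2(*(tip-ctr)[[1,0]]),np.linalg.norm(a)/2)
s=f(354,208,370,195,10);print("scene mid",onz("scene",*s,.026))
E
```

```text
cam [array([ 0.475, -0.113,  0.904]), array([0.406, 0.323, 0.748])]
yhole [ 0.6122 -0.1704  0.05  ] [ 0.6103 -0.1697  0.05  ]
ghole [ 0.6024 -0.1011  0.05  ] [ 0.6006 -0.0998  0.05  ]
cab [[ 0.798  -0.1417  0.074 ]
 [ 0.7967 -0.2032  0.074 ]
 [ 0.6456 -0.201   0.074 ]
 [ 0.6462 -0.1407  0.074 ]]
yaw -0.010415732934147189 0.151451929169505
cab sc [[ 0.7945 -0.2031  0.074 ]
 [ 0.6447 -0.2012  0.074 ]
 [ 0.6426 -0.142   0.074 ]
 [ 0.7952 -0.1424  0.074 ]]
yaw -0.0076668321234246665 0.15123238483415677
[[ 0.4207 -0.1442  0.026 ]
 [ 0.439  -0.1633  0.026 ]
 [ 0.3789 -0.2115  0.026 ]
 [ 0.3634 -0.1929  0.026 ]]
ctr [ 0.40051189 -0.17799041  0.026     ] tip [ 0.48211582 -0.11046024  0.027     ] 0.105926978952275
yaw 0.6894689629723757 0.6913070277969174 0.07607705356557842
scene mid [ 0.39869985 -0.17640323  0.026     ]
```

```bash
python3 - <<'E'
from h import *
P=[]
for n in("top","scene"):
    d=np.load(f"pics/{n}0.npy");c=cams.get_calibration(n);K=np.array([[c['fx'],0,c['cx']],[0,c['fy'],c['cy']],[0,0,1]])
    v,u=np.mgrid[:400,:640];q=cv2.undistortPoints(np.c_[u.ravel(),v.ravel()].astype(float)[:,None],K,c['distortion'])[:,0]
    z=d.ravel();X=(np.c_[q*z[:,None],z]-c['t'])@c['R'];P.append(X[z>0.05])
P=np.vstack(P)
print("max height cm; cols y from +0.10 to -0.40, rows x")
ys=np.arange(.12,-.42,-.02);print("      "+" ".join("%4d"%round(y*100) for y in ys))
for x in np.arange(.2,.86,.02):
    r=[]
    for y in ys:
        m=(abs(P[:,0]-x)<.01)&(abs(P[:,1]-y)<.01);r.append("%4d"%round(100*P[m,2].max()) if m.any() else "   .")
    print("%.2f  "%x+" ".join(r))
B=P[(P[:,0]>.45)&(P[:,0]<.7)&(P[:,1]<-.22)&(P[:,1]>-.3)&(P[:,2]>.08)&(P[:,2]<.3)]
for x in np.arange(.41,.72,.03):
    m=(abs(B[:,0]-x)<.015)
    if m.any(): print(round(x,2),B[m,1].max().round(3),np.percentile(B[m,1],90).round(3))
E
```

```text
max height cm; cols y from +0.10 to -0.40, rows x
        12   10    8    6    4    2    0   -2   -4   -6   -8  -10  -12  -14  -16  -18  -20  -22  -24  -26  -28  -30  -32  -34  -36  -38  -40
0.20     .   40   46   48   48    .   20   24    .    .    .    .    .    .    .    .    .    .    .    .    .    .   51   50    .    .    .
0.22     0    0    0   20   49   50   50   51    0    0    0    0    0    0    0    0    0    0    0    0    0    0    0    0    0    1    1
0.24     0    1    0    0    1    1    0    0    0    0    1    1    0    0    0    1    1    1    0    1    0    0    0    1    1    1    1
0.26     0    0    1    0    0    0    1    0    1    0    0    1    1    0    1    1    1    1    0    0    1    0    1    0    0    1    1
0.28    36   35   35   35   35   35    0    0    0    0    4    0    0    0    1    1    2    1    0    1    3    4    3    1    0    1    0
0.30    37   37   37   36   37   37    0    6    6    3    5    1    0    1    2    2    1    2    0    1    4    3    4    1    0    1    1
0.32    35   37   36   35   37   37    1    6    6    0    0   
[... 3231 characters left out ...]
   0    8    8    8    8    8    8    8    1    0    1    0    0    0    .    .    .    .
0.80     0    1    0    0    1    1   49   49    0    1    0    0    .    8    8    8    8    1    1    1    1    0    0    0    0    .    .
0.82     1    1    0    0    1    1   49   50    1    1    1    1    1    0    1    1    0    1    1    0    1    1    0    0    0    0    0
0.84     1    1    1    1    1    1    0    1    1    1    1    1    1    1    1    0    1    1    0    1    0    1    0    0    0    0    0
0.44 -0.278 -0.28
0.47 -0.265 -0.268
0.5 -0.263 -0.267
0.53 -0.262 -0.266
0.56 -0.263 -0.266
0.59 -0.262 -0.265
0.62 -0.263 -0.265
0.65 -0.262 -0.265
0.68 -0.261 -0.264
0.71 -0.262 -0.264
```

```bash
cat >> h.py <<'E'
def R(): return cv2.Rodrigues(get_state()['orientation'])[0]
def rem(x,y,z,yaw):
    s=get_state();M=R();d=np.array([x,y,z])-s['position']
    c,q=np.cos(yaw),np.sin(yaw);T=np.array([[c,q,0],[q,-c,0],[0,0,-1.]])
    rv=cv2.Rodrigues(M.T@T)[0].ravel()
    print("t %.2f"%s['clock'],"pos",s['position'].round(4),"yaw %.3f"%np.arctan2(M[1,0],M[0,0]),"open %.4f"%s['opening'],"F",s['force'].round(1))
    print("shift mm, now axes",(1000*M.T@d).round(1),"| after turn",(1000*T.T@d).round(1),"turn",rv.round(3))
E
python3 -m handwheel '[0,0,0,0,0,-0.104,1, 0,0,0,0,0,-0.104,1, 0,0,0,0,0,-0.104,1, 22,-19,0,0,0,0,1, 22,-19,0,0,0,0,1, 22,-19,0,0,0,0,1, 22,-19,0,0,0,0,1, 22,-19,0,0,0,0,1, 22,-19,0,0,0,0,1, 22,-19,0,0,0,0,1, 22,-19,0,0,0,0,1, 22,-19,0,0,0,0,1]'
python3 -c "
from h import *
rem(.404,-.174,.12,.69)"
```

```text
clock: 1.1
position: [0.2409, -0.2422, 0.1961]
orientation: [-2.933, -1.066, 0.001]
force: [1.3, 0.5, 0.6]
opening: 0.094
t 1.10 pos [ 0.2409 -0.2422  0.1961] yaw 0.697 open 0.0940 F [1.3 0.5 0.6]
shift mm, now axes [168.4  53.9  76.2] | after turn [169.2  51.2  76.1] turn [-0.02  -0.006  0.007]
```

```bash
python3 -m handwheel '[21,6.5,9.5,0,0,0,1, 21,6.5,9.5,0,0,0,1, 21,6.5,9.5,0,0,0,1, 21,6.5,9.5,0,0,0,1, 21,6.5,9.5,0,0,0,1, 21,6.5,9.5,0,0,0,1, 21,6.5,9.5,0,0,0,1, 21,6.5,9.5,0,0,0,1,0,0,0,0,0,0,1]'
python3 -c "
from h import *
rem(.404,-.174,.06,.69)
shot('top','t1',270,190,400,310,5);shot('scene','s1',340,140,470,240,5)"
```

```text
clock: 1.85
position: [0.4074, -0.1622, 0.1161]
orientation: [-2.934, -1.073, 0.001]
force: [0.4, -0.9, 0.3]
opening: 0.094
t 1.85 pos [ 0.4074 -0.1622  0.1161] yaw 0.701 open 0.0940 F [ 0.4 -0.9  0.3]
shift mm, now axes [-10.5   7.8  55.9] | after turn [-10.1   6.9  56.1] turn [-0.017 -0.005  0.011]
```

View pics/t1full.png

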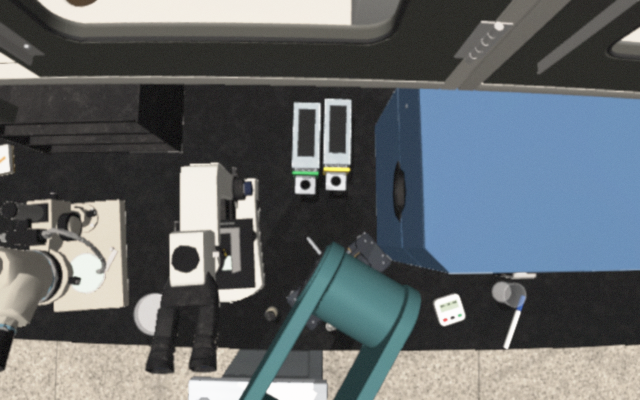

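View pics/s1full.png

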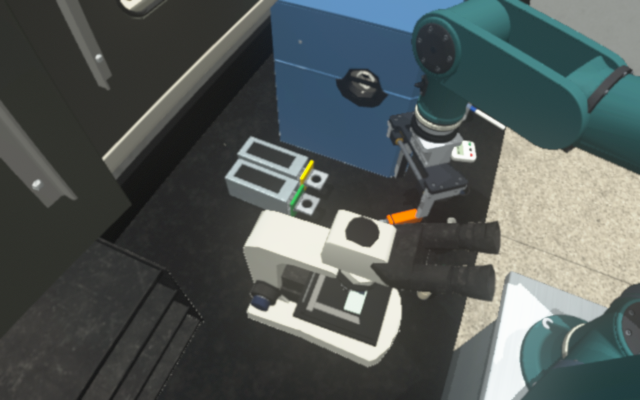

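```bash
python3 -m handwheel '[-5,4,18,-0.017,-0.005,0.011,1, -5,3,18,0,0,0,1, 0,0,20,0,0,0,1,0,0,0,0,0,0,1]'
python3 -c "
from h import *
rem(.404,-.174,.005,.69)
shot('scene','s2',350,130,480,240,6)"
```

```text
clock: 2.28
position: [0.4012, -0.1793, 0.0641]
orientation: [2.949, 1.053, 0.003]
force: [-0.0, 1.3, 0.1]
opening: 0.0936
t 2.28 pos [ 0.4012 -0.1793  0.0641] yaw 0.686 open 0.0936 F [-0.   1.3  0.1]
shift mm, now axes [ 5.6 -2.9 59.1] | after turn [ 5.5 -2.3 59.1] turn [ 0.01   0.001 -0.004]
```

View pics/s2.png

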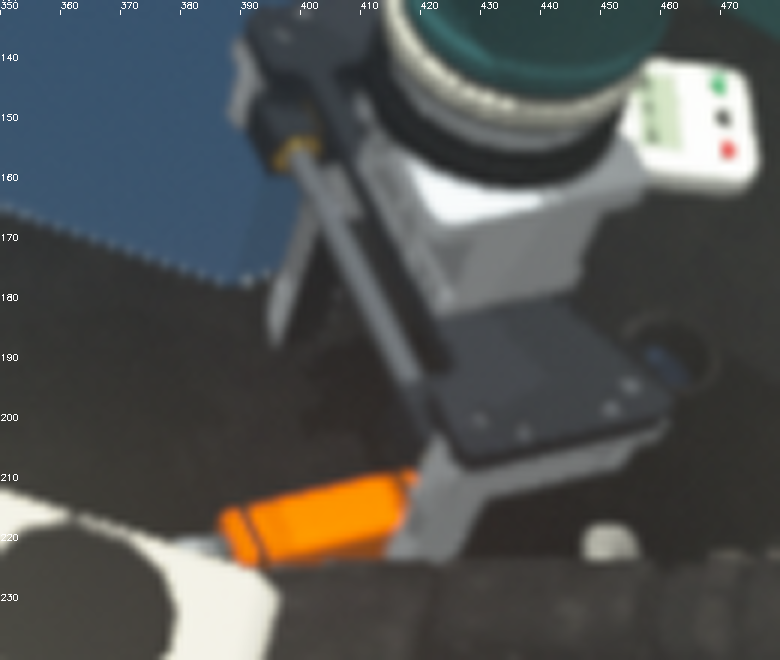

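```bash
python3 -m handwheel '[3,-1,16,0.01,0,-0.004,1, 2,-1,16,0,0,0,1, 0,0,15,0,0,0,1,0,0,8,0,0,0,1,0,0,0,0,0,0,1]'
python3 -c "
from h import *
rem(.404,-.174,.004,.69)"
```

```text
clock: 2.75
position: [0.4085, -0.1796, 0.0149]
orientation: [2.947, 1.053, 0.013]
force: [-0.8, 0.3, -0.3]
opening: 0.0945
t 2.75 pos [ 0.4085 -0.1796  0.0149] yaw 0.687 open 0.0945 F [-0.8  0.3 -0.3]
shift mm, now axes [ 0.  -7.3 10.8] | after turn [ 0.1 -7.1 10.9] turn [ 0.014 -0.004 -0.003]
```

```bash
python3 -m handwheel '[0,-5,5,0.008,0,0,1, 0,-1,4,0,0,0,1, 0,0,0,0,0,0,1,0,0,0,0,0,0,1]'
python3 -c "
from h import *
rem(.404,-.174,.004,.69)"
```

```text
clock: 3.08
position: [0.4058, -0.1755, 0.0071]
orientation: [2.952, 1.055, 0.012]
force: [-0.6, 0.4, 0.6]
opening: 0.0942
t 3.08 pos [ 0.4058 -0.1755  0.0071] yaw 0.687 open 0.0942 F [-0.6  0.4  0.6]
shift mm, now axes [-0.4 -2.3  3.1] | after turn [-0.4 -2.3  3.1] turn [ 0.009 -0.005 -0.003]
```

```bash
python3 -m handwheel '[0,-1.5,2,0.009,-0.005,0,1, 0,0,0,0,0,0,0.3, 0,0,0,0,0,0,0,0,0,0,0,0,0,0,0,0,0,0,0,0,0,0,0,0,0,0,0,0,0,0,0,0,0,0,0,0,0,0,0,0,0,0,0,0]' 30
python3 -c "
from h import *
rem(.404,-.174,.004,.69)"
```

```text
t 3.08 pos [ 0.4058 -0.1755  0.0071] yaw 0.687 open 0.0942 F [-0.6  0.4  0.6]
shift mm, now axes [-0.4 -2.3  3.1] | after turn [-0.4 -2.3  3.1] turn [ 0.009 -0.005 -0.003]invalid input
```

```bash
python3 -m handwheel '[0,-1.5,2,0.009,-0.005,0,1, 0,0,0,0,0,0,0, 0,0,0,0,0,0,0, 0,0,0,0,0,0,0, 0,0,0,0,0,0,0, 0,0,0,0,0,0,0, 0,0,0,0,0,0,0, 0,0,0,0,0,0,0, 0,0,0,0,0,0,0]' 30
python3 -c "
from h import *
rem(.404,-.174,.004,.69)"
```

```text
clock: 3.83
position: [0.4064, -0.175, 0.007]
orientation: [2.956, 1.057, 0.003]
force: [-0.6, 0.4, 0.2]
opening: 0.0441
t 3.83 pos [ 0.4064 -0.175   0.007 ] yaw 0.687 open 0.0441 F [-0.6  0.4  0.2]
shift mm, now axes [-1.2 -2.3  3. ] | after turn [-1.2 -2.3  3. ] turn [ 0.003 -0.001 -0.003]
```

```bash
python3 -m handwheel '[0,-2,2,0,0,0,0, 0,0,0,0,0,0,0, 0,0,0,0,0,0,0, 0,0,0,0,0,0,0, 0,0,0,0,0,0,0, 0,0,0,0,0,0,0, 0,0,0,0,0,0,0]' 30
python3 -c "
from h import *
rem(.404,-.174,.004,.69)"
```

```text
clock: 4.42
position: [0.4048, -0.1732, 0.0048]
orientation: [2.956, 1.057, 0.003]
force: [0.5, 0.4, 0.6]
opening: 0.024
t 4.42 pos [ 0.4048 -0.1732  0.0048] yaw 0.687 open 0.0240 F [0.5 0.4 0.6]
shift mm, now axes [-1.2  0.1  0.8] | after turn [-1.2  0.1  0.8] turn [ 0.003 -0.001 -0.003]
```

```bash
python3 -m handwheel '[0,0,0,0,0,0,0, 0,0,-10,0,0,0,0, 0,0,-20,0,0,0,0, 0,0,-20,0,0,0,0, 0,0,-20,0,0,0,0, 0,0,-20,0,0,0,0, 0,0,0,0,0,0,0, 0,0,0,0,0,0,0]' 30
python3 -c "
from h import *
rem(.511,-.127,.09,-.4)
shot('top','t3',270,190,400,310,6)
shot('scene','s3',350,110,480,240,6)"
```

```text
clock: 5.08
position: [0.4025, -0.1719, 0.099]
orientation: [-2.956, -1.057, 0.003]
force: [-0.1, 0.0, -1.5]
opening: 0.0239
t 5.08 pos [ 0.4025 -0.1719  0.099 ] yaw 0.687 open 0.0239 F [-0.1  0.  -1.5]
shift mm, now axes [112.4  34.1   8.8] | after turn [ 82.4 -83.6   9. ] turn [-0.002  0.002  1.087]
```

View pics/s3.png

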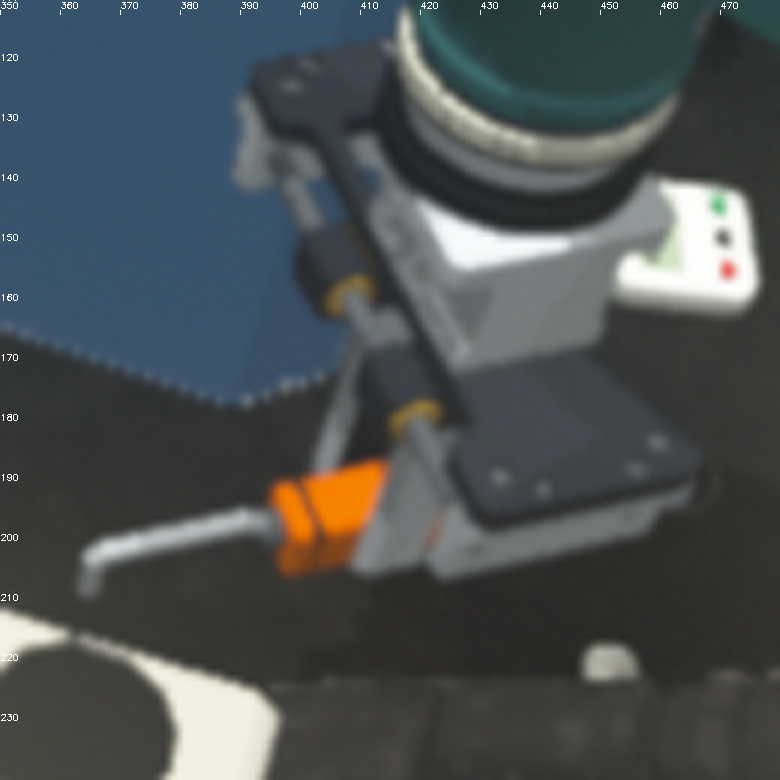

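View pics/t3.png

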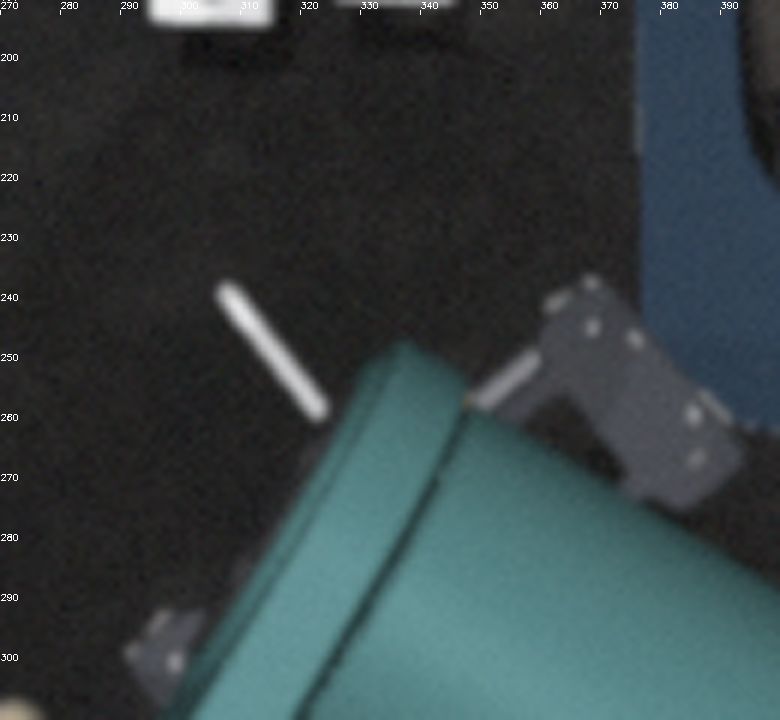

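```bash
python3 - <<'E'
from h import *
f=lambda px,py,x0,y0,s:(x0+(px+.5)/s-.5,y0+(py+.5)/s-.5)
s=get_state();M=R()
A=onz("top",*f(227,292,270,190,6),.121)
o1,r1=pix2ray("scene",*f(97,556,350,110,6))
B=o1+r1*(.1175-o1[2])/r1[2]
C=onz("scene",*f(88,590,350,110,6),.095)
for X in(A,B,C): print(X.round(4),(1000*M.T@(X-s['position'])).round(1))
print(onz("top",*f(227,292,270,190,6),.111),onz("top",*f(322,412,270,190,6),.121))
E
```

```text
[ 0.4806 -0.1097  0.121 ] [ 99.9   1.6 -22.9]
[ 0.4786 -0.1098  0.1175] [ 98.2   0.4 -19.4]
[ 0.4792 -0.1111  0.095 ] [97.9  1.9  3.1]
[ 0.48072788 -0.10964568  0.111     ] [ 0.4407481 -0.1425613  0.121    ]
```

```bash
python3 -m handwheel '[10,-12,0,0,0,0,0, 13,-16,0,0,0,0,0, 0,0,0,0,0,0.121,0, 0,0,0,0,0,0.121,0, 0,0,0,0,0,0.121,0, 0,0,0,0,0,0.121,0, 0,0,0,0,0,0.121,0, 0,0,0,0,0,0.121,0, 0,0,0,0,0,0.121,0, 0,0,0,0,0,0.121,0, 0,0,0,0,0,0.1,0, 0,0,0,0,0,0,0]'
python3 -c "
from h import *
rem(.5204,-.1305,.099,-.4)
shot('top','t4',270,130,400,310,6)"
```

```text
clock: 6.18
position: [0.3897, -0.1276, 0.077]
orientation: [-3.06, 0.659, 0.066]
force: [-0.3, -1.1, -1.4]
opening: 0.0239
t 6.18 pos [ 0.3897 -0.1276  0.077 ] yaw -0.424 open 0.0239 F [-0.3 -1.1 -1.4]
shift mm, now axes [119.3 -51.2 -27.1] | after turn [121.6 -48.3 -22. ] turn [-0.002  0.043 -0.024]
```

View pics/t4full.png

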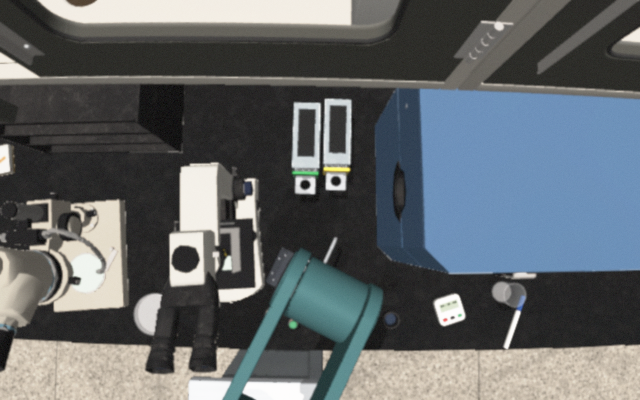

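```bash
python3 -m handwheel '[0,0,-12,0,0.043,-0.024,0, 0,0,-11,0,0,0,0, 18,-8,0,0,0,0,0, 20,-8,0,0,0,0,0, 20,-8,0,0,0,0,0, 20,-8,0,0,0,0,0, 15,-8,0,0,0,0,0, 0,0,0,0,0,0,0, 0,0,0,0,0,0,0]'
python3 -c "
from h import *
rem(.5204,-.1305,.099,-.4)"
```

```text
clock: 6.98
position: [0.4928, -0.125, 0.0967]
orientation: [-3.08, 0.594, 0.017]
force: [0.2, 0.4, -0.7]
opening: 0.0238
t 6.98 pos [ 0.4928 -0.125   0.0967] yaw -0.381 open 0.0238 F [ 0.2  0.4 -0.7]
shift mm, now axes [27.7 -5.2 -2.6] | after turn [27.6 -5.7 -2.3] turn [-0.002  0.012  0.019]
```

```bash
python3 -m handwheel '[10,-2,-3,0,0.012,0.019,0, 10,-2,0,0,0,0,0, 7,-1,0,0,0,0,0, 0,0,0,0,0,0,0, 0,0,0,0,0,0,0]'
python3 -c "
from h import *
rem(.5204,-.1305,.099,-.4)
shot('top','t5',290,130,390,240,6)
shot('scene','s5',270,110,400,220,6)"
```

```text
clock: 7.4
position: [0.5201, -0.1317, 0.0997]
orientation: [-3.077, 0.626, 0.001]
force: [-0.3, 1.1, -1.0]
opening: 0.0238
t 7.40 pos [ 0.5201 -0.1317  0.0997] yaw -0.402 open 0.0238 F [-0.3  1.1 -1. ]
shift mm, now axes [-0.2 -1.3  0.7] | after turn [-0.2 -1.3  0.7] turn [-0.001  0.001 -0.002]
```

View pics/t5.png

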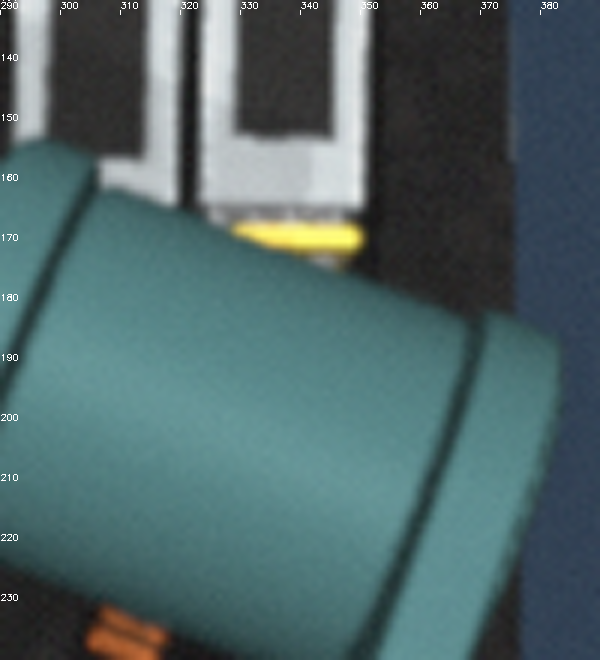

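View pics/s5.png

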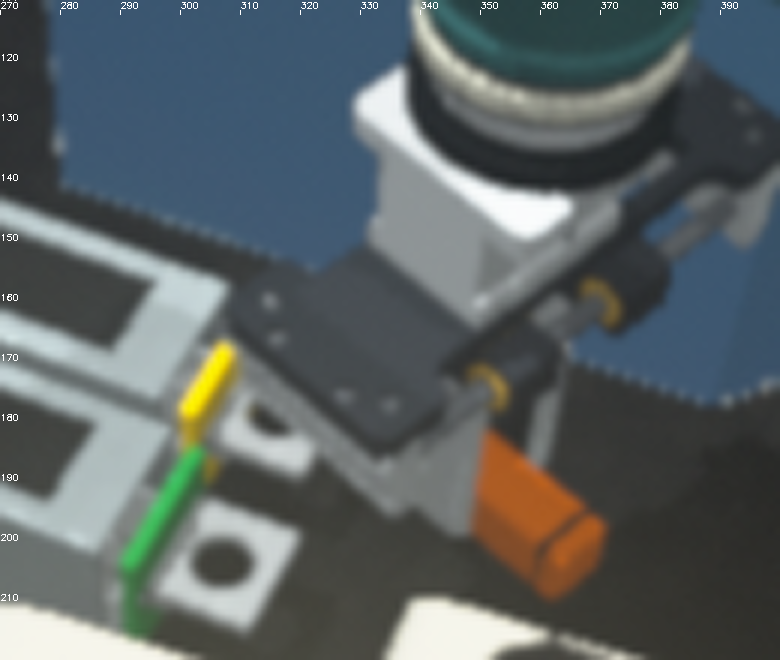

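```bash
python3 - <<'E'
from h import *
d=np.load("pics/t5.npy")
for u,v in[(378,192),(376,200),(372,215),(350,180),(335,190),(300,170),(310,230)]: print(u,v,withd("top",u,v,d).round(3))
d=np.load("pics/s5.npy")
for u,v in[(391,128),(388,140),(334,123),(313,160),(331,183),(336,196),(380,125)]: print(u,v,withd("scene",u,v,d).round(3))
E
```

```text
378 192 [ 0.53  -0.189  0.483]
376 200 [ 0.52  -0.185  0.491]
372 215 [ 0.504 -0.181  0.493]
350 180 [ 0.545 -0.159  0.474]
335 190 [ 0.531 -0.141  0.489]
300 170 [ 0.555 -0.101  0.475]
310 230 [ 0.488 -0.114  0.462]
391 128 [ 0.478 -0.199  0.24 ]
388 140 [ 0.475 -0.174  0.233]
334 123 [ 0.561 -0.121  0.286]
313 160 [ 0.575 -0.07   0.24 ]
331 183 [ 0.529 -0.039  0.237]
336 196 [ 0.562 -0.178 -0.   ]
380 125 [ 0.485 -0.121  0.314]
```

View pics/t5full.png

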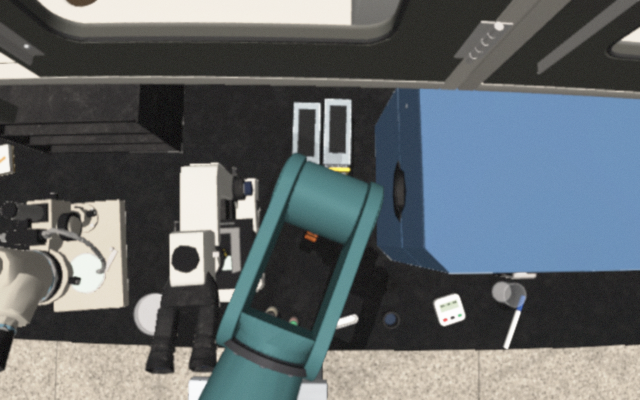

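View pics/s5full.png

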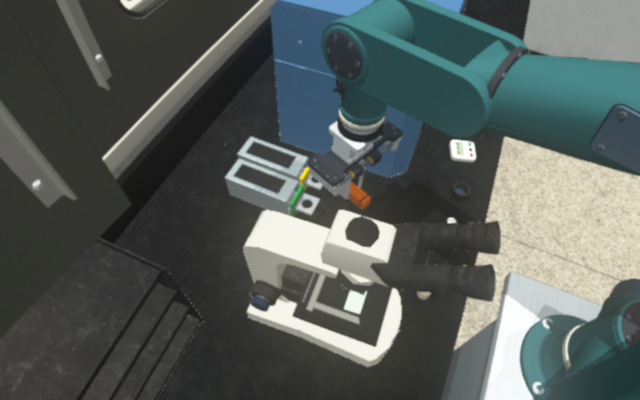

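```bash
python3 -m handwheel '[0,-1,10,0,0,0,0, 0,0,10,0,0,0,0, 0,0,10,0,0,0,0, 0,0,8,0,0,0,0, 0,0,0,0,0,0,0, 0,0,0,0,0,0,0]'
python3 -c "
from h import *
rem(.5204,-.1305,.06,-.4)"
```

```text
clock: 8.0
position: [0.5179, -0.1299, 0.0562]
orientation: [-3.076, 0.626, 0.006]
force: [0.1, 0.2, -1.5]
opening: 0.024
t 8.00 pos [ 0.5179 -0.1299  0.0562] yaw -0.402 open 0.0240 F [ 0.1  0.2 -1.5]
shift mm, now axes [ 2.5 -0.5 -3.8] | after turn [ 2.6 -0.5 -3.8] turn [-0.001  0.004 -0.002]
```

```bash
python3 -m handwheel '[3,-0.5,0,0,0.003,0,0, 0,0,0,0,0,0,0, 0.5,0,5,0,0,0,0, 0.5,0,5,0,0,0,0, 0,0,2,0,0,0,0, 0,0,0,0,0,0,0]'
python3 -c "
from h import *
rem(.5204,-.1305,.042,-.4)
shot('scene','s6',270,110,400,220,6)"
```

```text
clock: 8.5
position: [0.5229, -0.1314, 0.0437]
orientation: [-3.077, 0.627, -0.002]
force: [0.5, -0.1, -1.9]
opening: 0.0237
t 8.50 pos [ 0.5229 -0.1314  0.0437] yaw -0.402 open 0.0237 F [ 0.5 -0.1 -1.9]
shift mm, now axes [-2.6  0.1  1.7] | after turn [-2.6  0.1  1.7] turn [-0.001 -0.001 -0.002]
```

View pics/s6.png

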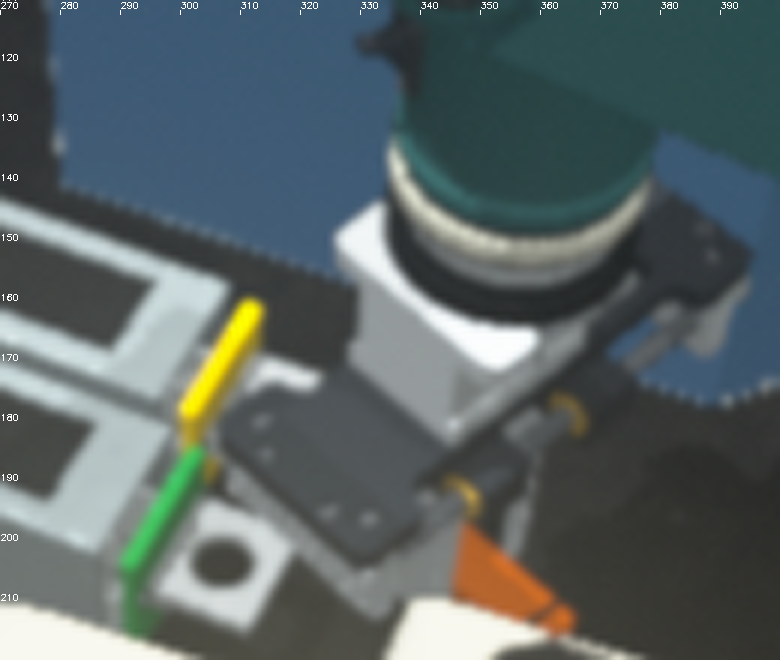

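```bash
python3 -m handwheel '[-5.5,2.3,1,0,0,0,0, -5.5,2.3,0.5,0,0,0,0, -5.5,2.3,0,0,0,0,0, -5.5,2.3,0,0,0,0,0, 0,0,0,0,0,0,0]'
python3 -c "
from h import *
rem(.4574,-.1305,.042,-.4)
shot('scene','s7',270,110,400,220,6)"
```

```text
clock: 8.97
position: [0.4979, -0.1314, 0.0427]
orientation: [-3.078, 0.626, -0.007]
force: [-0.0, 1.0, -0.8]
opening: 0.0235
t 8.97 pos [ 0.4979 -0.1314  0.0427] yaw -0.401 open 0.0235 F [-0.   1.  -0.8]
shift mm, now axes [-37.7  15.    0.6] | after turn [-37.7  14.9   0.7] turn [-0.002 -0.004 -0.001]
```

View pics/s7.png

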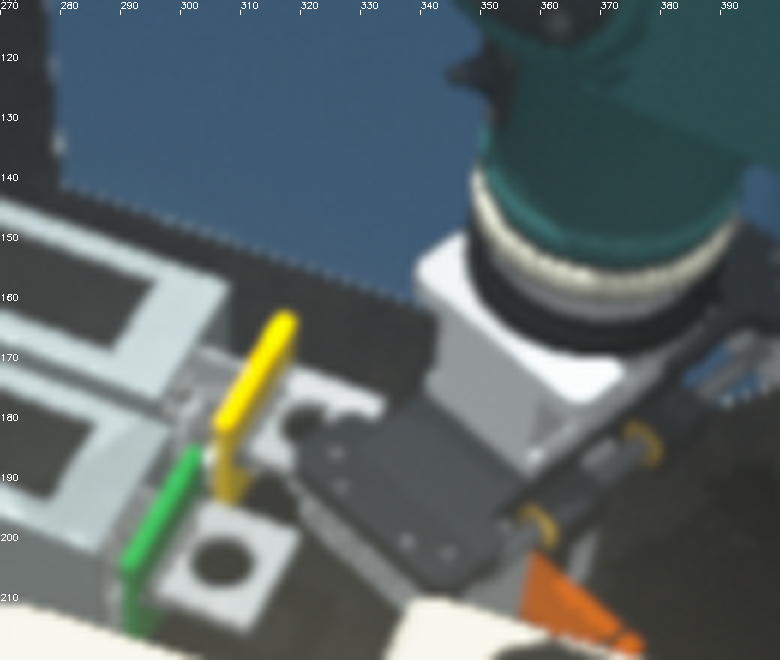

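```bash
cat >> h.py <<'E'
def plate(fn):
    p=cv2.imread(fn);hs=cv2.cvtColor(p,cv2.COLOR_BGR2HSV)
    m=cv2.inRange(hs,(24,150,225),(34,255,255));m[:130]=0;m[240:]=0;m[:,:270]=0;m[:,380:]=0
    n,l,st,c=cv2.connectedComponentsWithStats(m);i=1+st[1:,4].argmax()
    return st[i,4],onz("scene",*c[i],.07).round(4)
E
python3 -c "
from h import *
for k in('scene0','s5full','s6full','s7full'): print(k,plate(f'pics/{k}.png'))"
```

```text
scene0 (np.int32(70), array([ 0.6336, -0.1686,  0.07  ]))
s5full (np.int32(34), array([ 0.6344, -0.1572,  0.07  ]))
s6full (np.int32(60), array([ 0.634 , -0.1694,  0.07  ]))
s7full (np.int32(58), array([ 0.6202, -0.1685,  0.07  ]))
```

```bash
python3 -m handwheel '[-5.5,2.3,0.5,0,0,0,0, -5.5,2.3,0,0,0,0,0, -5.5,2.3,0,0,0,0,0, -5.5,2.3,0.3,0,0,0,0, -5.5,2.3,0,0,0,0,0, -4.5,1.9,0,0,0,0,0, 0,0,0,0,0,0,0, 0,0,0,0,0,0,0]'
python3 -c "
from h import *
rem(.4574,-.1305,.042,-.4)
shot('scene','s8',270,110,400,220,6);shot('top','t8',290,150,390,260,6)
print(plate('pics/s8full.png'))"
```

```text
clock: 9.68
position: [0.4609, -0.1313, 0.0428]
orientation: [-3.077, 0.626, -0.014]
force: [1.4, -0.4, -0.9]
opening: 0.0237
t 9.68 pos [ 0.4609 -0.1313  0.0428] yaw -0.401 open 0.0237 F [ 1.4 -0.4 -0.9]
shift mm, now axes [-3.6  0.6  0.8] | after turn [-3.6  0.6  0.8] turn [-0.003 -0.009 -0.001]
(np.int32(57), array([ 0.5833, -0.1696,  0.07  ]))
```

View pics/s8.png

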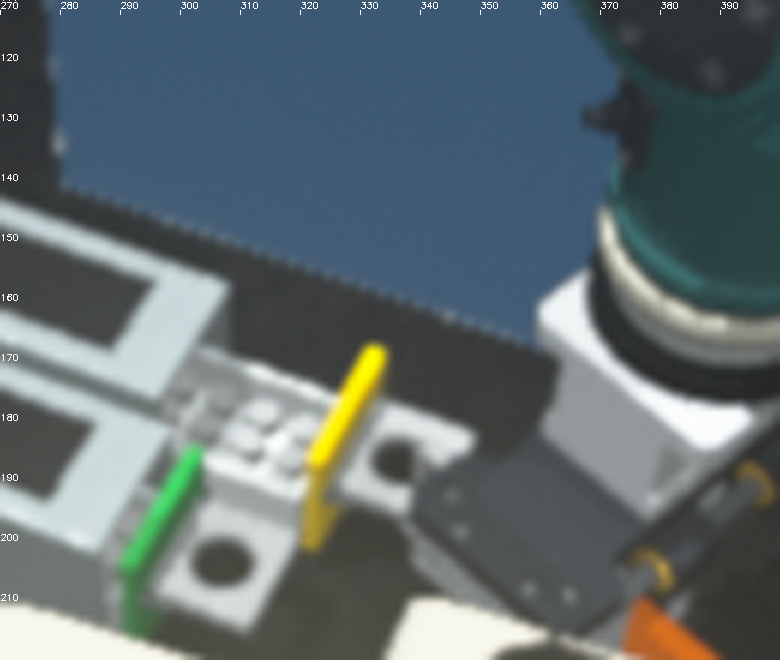

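View pics/t8.png

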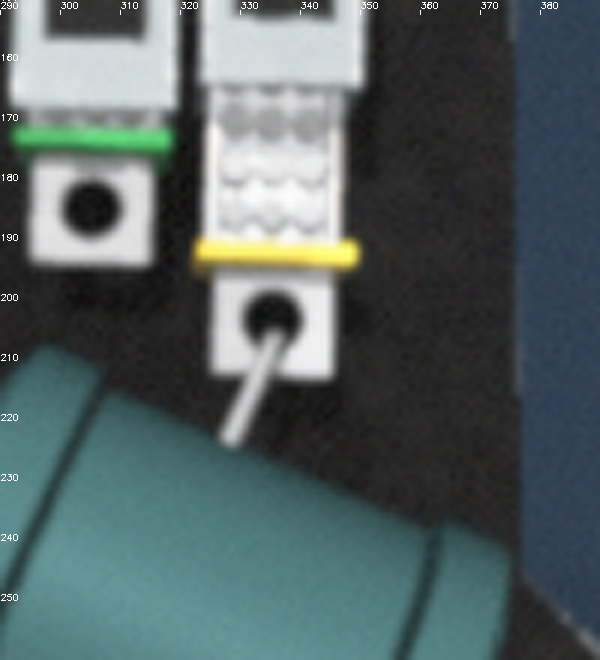

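```bash
python3 - <<'E'
from h import *
f=lambda px,py,x0,y0,s:(x0+(px+.5)/s-.5,y0+(py+.5)/s-.5)
q=lambda px,py,z:onz("top",*f(px,py,285,90,6),z)[0].round(4)
print("yel cab",q(311,447,.074),"plate",q(311,463,.07),q(311,491,.07))
print("grn cab",q(124,470,.074),"plate",q(124,487,.07),q(124,510,.07))
E
```

```text
yel cab 0.6453 plate 0.6401 0.6296
grn cab 0.6353 plate 0.6297 0.6211
```

```bash
python3 -m handwheel '[-4,1.6,0.5,0,0,0,0, -1.5,0.6,0,0,0,0,0, 0,0,0,0,0,0,0, 0,0,0,0,0,0,0]'
python3 -c "
from h import *
rem(.4574,-.1305,.042,-.4)
shot('scene','s9',270,110,400,220,6)
print(plate('pics/s9full.png'))"
```

```text
clock: 10.12
position: [0.4554, -0.1314, 0.0423]
orientation: [-3.078, 0.625, -0.015]
force: [1.8, 0.3, -0.6]
opening: 0.024
t 10.12 pos [ 0.4554 -0.1314  0.0423] yaw -0.401 open 0.0240 F [ 1.8  0.3 -0.6]
shift mm, now axes [ 1.5 -1.6  0.3] | after turn [ 1.5 -1.6  0.3] turn [-0.003 -0.009 -0.001]
(np.int32(61), array([ 0.5779, -0.1693,  0.07  ]))
```

```bash
python3 -m handwheel '[5.5,-2.3,0,0,0,0,0, 1,-0.5,0,0,0,0,0, 0,0,0,0,0,0,0, 0,0,-4,0,0,0,0, 0,0,-5,0,0,0,0, 0,0,0,0,0,0,0]'
python3 -c "
from h import *
rem(.462,-.1314,.1,-.4)
shot('top','t10',290,150,390,260,6);shot('scene','s10',270,110,400,220,6)
print(plate('pics/s10full.png'))"
```

```text
clock: 10.67
position: [0.4614, -0.1309, 0.051]
orientation: [-3.078, 0.625, -0.006]
force: [-0.5, -0.3, -0.6]
opening: 0.024
t 10.67 pos [ 0.4614 -0.1309  0.051 ] yaw -0.401 open 0.0240 F [-0.5 -0.3 -0.6]
shift mm, now axes [  0.9   0.1 -49. ] | after turn [  0.7   0.2 -49. ] turn [-0.002 -0.003 -0.001]
(np.int32(61), array([ 0.5779, -0.1693,  0.07  ]))
```

View pics/t10.png

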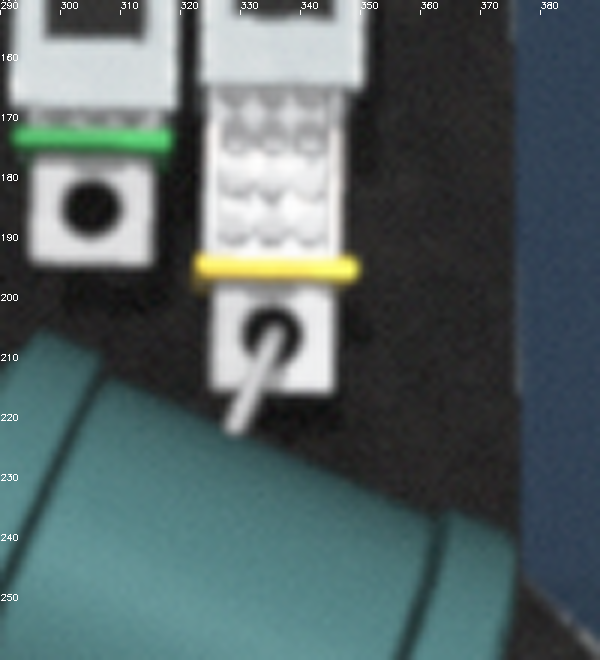

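Pin is now inside the hole without touching the edge (about px 335,205). Lift out.

```bash
python3 -m handwheel '[0,0,-8,0,0,0,0, 0,0,-12,0,0,0,0, 0,0,-15,0,0,0,0, 0,0,-12,0,0,0,0, 0,0,0,0,0,0,0, 0,0,0,0,0,0,0]'
python3 -c "
from h import *
rem(.39,-.15,.1,-.4)
shot('top','t11',290,150,390,260,6);shot('scene','s11',270,110,400,220,6)
print(plate('pics/s11full.png'))"
```

```text
clock: 11.27
position: [0.4596, -0.1305, 0.1003]
orientation: [-3.077, 0.626, -0.001]
force: [0.8, -0.4, -0.4]
opening: 0.0237
t 11.27 pos [ 0.4596 -0.1305  0.1003] yaw -0.401 open 0.0237 F [ 0.8 -0.4 -0.4]
shift mm, now axes [-56.5  45.1   0.2] | after turn [-56.5  45.1   0.3] turn [-0.002 -0.    -0.001]
(np.int32(57), array([ 0.578 , -0.1694,  0.07  ]))
```

View pics/s11full.png

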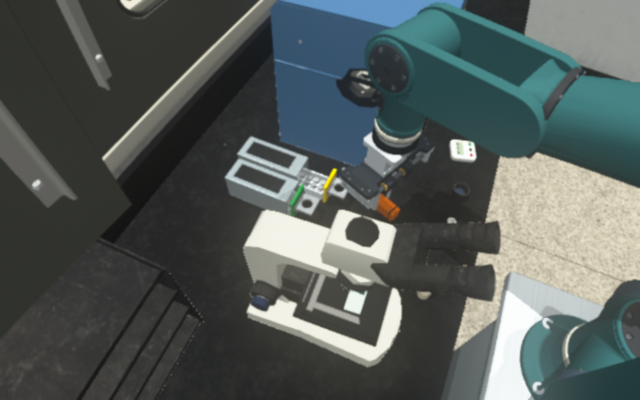

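```bash
python3 -m handwheel '[-10,8,0,0,0,0,0, -14,11,0,0,0,0,0, -14,11,0,0,0,0,0, -12,10,0,0,0,0,0, 0,0,0,0,0,0,0, 0,0,15,0,0,0,0, 0,0,20,0,0,0,0, 0,0,20,0,0,0,0, 0,0,10,0,0,0,0, 0,0,0,0,0,0,0, 0,0,0,0,0,0,0]'
python3 -c "
from h import *
rem(.395,-.15,.005,-.4)"
```

```text
clock: 12.28
position: [0.394, -0.1452, 0.0253]
orientation: [-3.072, 0.625, 0.013]
force: [-0.0, 0.2, -0.9]
opening: 0.0236
t 12.28 pos [ 0.394  -0.1452  0.0253] yaw -0.402 open 0.0236 F [-0.   0.2 -0.9]
shift mm, now axes [ 3.   4.2 20.2] | after turn [ 2.8  4.1 20.3] turn [-0.005  0.009 -0.002]
```

```bash
python3 -m handwheel '[0,0,6,-0.004,0.009,0,0, 0,0,5,0,0,0,0, 0,0,3,0,0,0,0, 0,0,0,0,0,0,0, 0,0,0,0,0,0,0]'
python3 -c "
from h import *
rem(.395,-.15,.005,-.4)"
```

```text
clock: 12.7
position: [0.3961, -0.1454, 0.0117]
orientation: [3.078, -0.626, 0.007]
force: [0.3, 0.5, -1.1]
opening: 0.0238
t 12.70 pos [ 0.3961 -0.1454  0.0117] yaw -0.401 open 0.0238 F [ 0.3  0.5 -1.1]
shift mm, now axes [0.7 4.6 6.7] | after turn [0.8 4.6 6.7] turn [-0.    -0.004 -0.001]
```

```bash
python3 -m handwheel '[0,0,3,0,-0.004,0,0, 0,0,2,0,0,0,0, 0,0,1.5,0,0,0,0, 0,0,0,0,0,0,0, 0,0,0,0,0,0,0]'
python3 -c "
from h import *
rem(.395,-.15,.005,-.4)
shot('scene','s12',350,150,450,250,6)"
```

```text
clock: 13.12
position: [0.3973, -0.1461, 0.0059]
orientation: [3.078, -0.626, 0.004]
force: [-0.1, 0.2, -1.6]
opening: 0.0239
t 13.12 pos [ 0.3973 -0.1461  0.0059] yaw -0.401 open 0.0239 F [-0.1  0.2 -1.6]
shift mm, now axes [-0.5  4.5  0.9] | after turn [-0.5  4.5  0.9] turn [-0.    -0.003 -0.001]
```

View pics/s12.png

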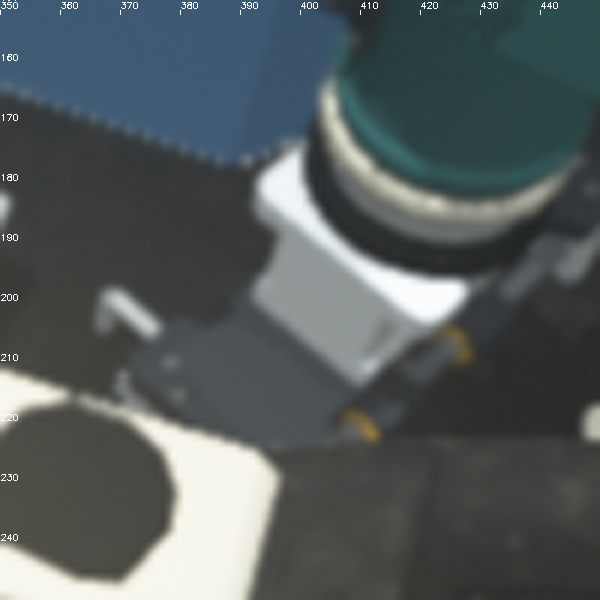

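Nearly down; one more small press until contact is felt, then release.

```bash
python3 -m handwheel '[0,0,1.5,0,-0.002,0,0, 0,0,1,0,0,0,0, 0,0,0,0,0,0,0, 0,0,0,0,0,0,0]'
python3 -c "
from h import *
rem(.395,-.15,.005,-.4)"
```

```text
clock: 13.5
position: [0.3979, -0.1464, 0.0054]
orientation: [3.078, -0.626, 0.003]
force: [0.1, 0.4, -0.8]
opening: 0.0236
t 13.50 pos [ 0.3979 -0.1464  0.0054] yaw -0.401 open 0.0236 F [ 0.1  0.4 -0.8]
shift mm, now axes [-1.3  4.4  0.4] | after turn [-1.3  4.4  0.4] turn [ 0.    -0.002 -0.001]
```

```bash
python3 -m handwheel '[0,0,1.5,0,-0.002,0,0, 0,0,1,0,0,0,0, 0,0,0,0,0,0,0, 0,0,0,0,0,0,0]'
python3 -c "
from h import *
rem(.395,-.15,.005,-.4)"
```

```text
clock: 13.83
position: [0.3984, -0.1467, 0.005]
orientation: [3.078, -0.626, 0.0]
force: [1.0, -0.3, -0.9]
opening: 0.0239
t 13.83 pos [ 0.3984 -0.1467  0.005 ] yaw -0.401 open 0.0239 F [ 1.  -0.3 -0.9]
shift mm, now axes [-1.9  4.4  0. ] | after turn [-1.9  4.4  0. ] turn [ 0.    -0.    -0.001]
```

Same height as at the grasp (4.8–5.0 mm). Release.

```bash
python3 -m handwheel '[0,0,0.5,0,0,0,0, 0,0,0,0,0,0,0.35, 0,0,0,0,0,0,0.5, 0,0,0,0,0,0,0.7, 0,0,0,0,0,0,0.7, 0,0,0,0,0,0,0.7, 0,0,0,0,0,0,0.7]'
python3 -c "
from h import *
rem(.395,-.15,.15,-.4)"
```

```text
clock: 14.42
position: [0.3985, -0.1467, 0.0039]
orientation: [3.078, -0.626, 0.0]
force: [0.3, 0.2, 0.4]
opening: 0.0605
t 14.42 pos [ 0.3985 -0.1467  0.0039] yaw -0.401 open 0.0605 F [0.3 0.2 0.4]
shift mm, now axes [  -1.9    4.4 -146.1] | after turn [  -2.     4.4 -146.1] turn [ 0.    -0.    -0.001]
```

```bash
python3 -m handwheel '[0,0,-8,0,0,0,0.7, 0,0,-15,0,0,0,0.7, 0,0,-25,0,0,0,0.7, 0,0,-30,0,0,0,0.7, 0,0,-30,0,0,0,0.7, 0,0,-30,0,0,0,0.7, 0,0,0,0,0,0,0.7, -13,25,0,0,0,0,0.7, -13,25,0,0,0,0,0.7, -13,25,0,0,0,0,0.7, -13,25,0,0,0,0,0.7, -13,25,0,0,0,0,0.7, 0,0,0,0,0,0,0.7]'
python3 -c "
from h import *
rem(.395,-.15,.15,-.4)
shot('top','t13',290,150,390,300,5);shot('scene','s13',270,130,430,240,5)
print(plate('pics/s13full.png'))"
```

```text
clock: 15.5
position: [0.2863, -0.2387, 0.1532]
orientation: [3.077, -0.614, 0.005]
force: [0.4, -0.4, -0.2]
opening: 0.0659
t 15.50 pos [ 0.2863 -0.2387  0.1532] yaw -0.394 open 0.0659 F [ 0.4 -0.4 -0.2]
shift mm, now axes [  66.3 -123.6    3.2] | after turn [  65.6 -124.     3.2] turn [ 0.003 -0.004  0.006]
(np.int32(61), array([ 0.5778, -0.1687,  0.07  ]))
```

View pics/t13.png

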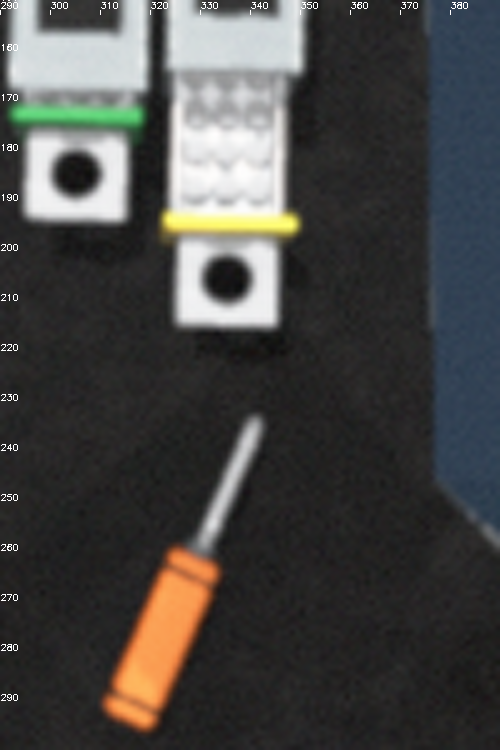

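View pics/s13.png

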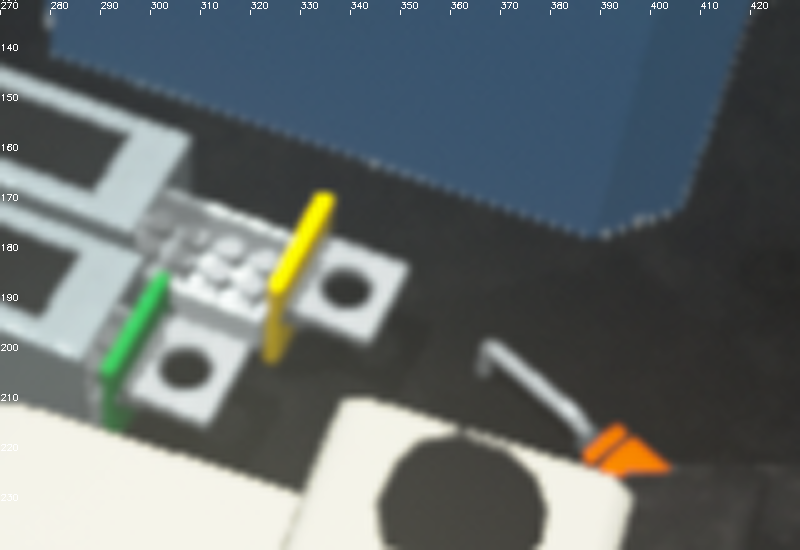

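```bash
python3 - <<'E'
from h import *
f=lambda px,py,x0,y0,s:(x0+(px+.5)/s-.5,y0+(py+.5)/s-.5)
print("yel",onz("top",*f(228,278,290,150,5),.05),"grn",onz("top",*f(76,174,290,150,5),.05))
d=np.load("pics/t13.npy")
for u,v in[(328,265),(322,278),(316,290)]: print("handle top",withd("top",u,v,d).round(4))
print(job.finish_job())
E
```

```text
yel [ 0.55613049 -0.17045329  0.05      ] grn [ 0.60210318 -0.10120919  0.05      ]
handle top [ 0.4217 -0.1571  0.0276]
handle top [ 0.3922 -0.144   0.0257]
handle top [ 0.3654 -0.1308  0.0275]
the job is handed in; nothing more can be done
None
```

I gripped the hook by its handle, lowered its pin through the yellow tray's finger hole and pulled the tray out. Then I lifted the pin clear, stood the hook flat on the worktop, released it and backed the arm away. The job took 15.6 s and is handed in.

- **Yellow tray:** it moved about 56 mm in both cameras. Its starting position could only be read to within a few millimetres, so I put it between about 56 and 62 mm out. It did not move when the pin came out or afterwards.
- **Green tray:** its hole is where it was, to within 0.3 mm.
- **Hook:** it stands level, with the handle top at 26–28 mm along its length. It is a few centimetres from where it started and turned to point another way.
- **Forces:** every wrist force I read stayed under about 3 N, and no picture showed the fingers touching a tray.
- **Not seen:** both cameras were blocked while the pin went down. I took it to be in the hole because there was no contact force, and the tray then followed the pull. A later top picture showed the pin in the hole.

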